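Free the lid link of a dry-bath heater with a forked spring-bar tool

ROBOT

A 6-joint arm with a two-finger parallel gripper is mounted at the origin on the work surface. World frame = base frame: x ahead of the robot, y to its left, z up, the work surface at z = 0. Lengths are in m, angles in rad, forces in N, time in s.
With the tool pointing down it reaches from about 0.4 to 0.825 m from the base axis. Payload 7 kg.
Tool frame: the origin (TCP) lies midway between the tips of the shut fingers; the grasp point (between the pads) lies arm.hold_point_z behind it (arm.hold_point_z is the distance from the TCP to the grasp point, in m); z points along the fingers, y is the line along which they close (so a half turn about z gives the same grasp; the last joint's range is limited). The gripper opens to 88 mm and grips with 3 to 60 N. Pads are 19 mm wide; open, the fingers measure 130 mm over their backs; the gripper's body (78 mm by 193 mm) begins 47 mm behind the grasp point.
Start: joints at [-1.023, 0.359, 0.012, 0, -1.224, -0.288], TCP at [0.173, -0.652, 0.227] pointing down, gripper open.
Joint ranges: [-3.07, 3.07], [-1.43, 2.12], [-1.02, 1.25], [-3.03, 1.67], [-3.05, -0], [-3.03, 3.03]. Speed limits (rad/s): [2.39, 2.39, 3.01, 3.14, 3.14, 3.14].

INTERFACE

Orientations are given as [roll, pitch, yaw] about the fixed x, y, z axes, in that order (R = Rz(yaw) Ry(pitch) Rx(roll)).
In Python, from station import arm gives the robot as it stands.
- The arm moves only by the shell command python3 -m crank 'ROWS' [OPENING] [FORCE]. ROWS is JSON, a list that holds one entry, the list of rows, each a list of 4 numbers: the shift along the tool's x, y, z in units of 25 mm (1.0 is 25 mm), then the turn about the tool's z in units of 5 degrees (1.0 is 5 degrees). A call has 1 to 12 rows; each row is the pose to reach, as a shift and turn from the pose commanded when the call began, along the tool's axes at that moment; what a row does not reach only later rows make up. A row lasts 1/8 s, in which the tool goes at most 62.5 mm and 10.7 degrees, less where a joint would pass 70% of its speed; a pose out of reach is approached as far as the arm can. A call with a gripper value outside its range is refused whole. OPENING is the closure, from 0 (fully open) to 1 (shut), set as the call begins (- or left out, the last holds). The fingers move at their own pace and stop on an object; FORCE is the grip in N (left out, the last holds). Time passes only in rows, so rows that repeat a pose let the fingers close. It gives the time, the measured TCP pose, the force, the opening and the grip force at its end, in the units of the state.
- arm.get_state(): the state, without advancing time (a new reading comes with each control period).
- arm.grab_frame(name): name is "scene" or "side" or "wrist"; returns (picture, depth): 480x640x3 uint8, red, green, blue; 480x640 float32, m along the optical axis (not along the pixel's ray), 0 where there is no reading.
- arm.get_calibration(name): a dict with "mtx" (3x3 intrinsics, pixels), "R" (3x3) and "t" (3): a world point X has camera coordinates R X + t; the wrist camera has in their place "mount" (4x4, takes a point from camera to tool coordinates, whose origin is the TCP and whose axes are the flange's). Camera axes: x right, y down, z forward; pixel columns grow to the right and rows downward; lengths in m; the calibration is good to about 2 mm. A picture is of the moment at which its call begins: read the wrist's pose just before it. get_calibration takes no time and is no camera call.
- arm.job_done(): hands the job in; it is judged then, once.
Trained networks look in the newest picture that a camera, given by its name, has taken for a name from the list of things; names that differ only in an ending like _2 or _b are one class to them, and where a whole thing is asked for, a point or a joint stands for the part that bears it (a point fixed in the world has none). Each returns a list of dicts, best first, with "score" (0 to 1); they miss things now and then, are a little off and sometimes report something else, mostly with a low value. They report only what shows in the picture. A call takes as long as a camera call. They do not tell look-alikes from the thing itself.
- arm.recognise(thing, camera): "extent" ([left, top, width, height] in pixels, round what is visible of it).
- arm.trace(thing, camera): "mask" (480x640 bool, what is visible of it) and "extent" ([left, top, width, height] in pixels, round what is visible of it).
The state is a dict: "t": time; "q": joint angles; "qd": joint speeds; "joint_efforts": joint torques, N m; "eef_pos": TCP position; "ee_rot": TCP orientation; "force": force on the tool from outside, world axes, zero at the start; "moment": the same for the moment, N m; "width": finger opening in m; "gripper_force": force on a finger pad.
Only numpy, scipy, OpenCV 4.12 (cv2) and the standard library are available. Lean on these libraries where they do the work, as an engineer would, in place of code of your own. Each camera call takes 0.05 s, during which the arm holds its last target. There are 200 camera calls.

TASK

Free the lid link from the hinge lug on the heater: with the forked tool, straddle the spring bar on the link's side of its collar and gently press the collar sideways, away from the link, until the link pops up, without ramming the bar hard against its end stop. Then stand the forked tool back in its stand and lay the freed link in the white tray; do not force the link or lean on the heater with the gripper, and leave the bottle, tip box and tissue box alone.

Things in the scene. Friction and masses are not known exactly. Their poses are not given: they have to be found in the camera images.
- heater: Fixed dry-bath heater, a pale box 210 (its x) x 270 (its y) x 70 mm tall; origin under its centre, z up, x away from the robot at yaw 0. Its top is the deck. Wells fill the +x half; the hinge lug stands along the line x = -50 mm: spring housing (y -57 to -17), collar, bare rod, pocket with link (y 60 to 90). Keep the fingers' force on the heater under 10 N.
- housing (a point): Middle of the top of the spring housing, a steel block 36 (x) x 40 (y) x 36 mm tall on the deck. Under 18 N between tool and heater or bar is gentle. Pressing the collar to the heater's -y needs about 5 N to start, 11 N at full travel, and up to 4 N more for friction; the link is freed after 8 to 9 mm of travel and a hard end stop comes at 11.5 mm.
- rod_mid (a point): Nominal middle of the bare stretch of the spring bar, a steel rod 8 mm in diameter along the heater's y, axis 22 mm above the deck. The stretch is nominally 45 mm long from the collar (-y end) to the pocket wall (+y end); the fork goes over it from above. The rod's tip runs through the wall 8 mm into the link's eye and locks it; it springs back when let go.
- collar_nominal (a point): Point fixed to the heater on the rod's axis: nominal place of the collar's face that looks to the link (+y). The collar is a disc of 24 mm diameter, 8 mm thick. It is clamped on the rod up to 9 mm to either side of this point along y; this is not reported and must be felt for (or seen). Axes as the heater's.
- link_seat (a point): Point fixed to the heater, 4 mm above the deck in the middle of the pocket: the link's origin while it is locked. Axes as the heater's. The pocket's steel walls are 30 mm tall, 54 x 30 mm outside; the link has 1 mm play in it. Once unlocked, an ejector lifts the link 11 mm and it stays up. Keep the force between link and heater under 40 N.
- link: Loose aluminium lid link, an upright plate 36 (its x) x 12 (its y) x 66 mm tall, about 0.11 kg; origin under its centre. A 12 mm wide eye runs through it along y, 14 to 24 mm above its underside. Popped up, its lower 15 mm are still in the pocket; grip the upper part across the 12 mm and draw it straight up (about 5 N).
- fork: Loose forked tool, 93 mm tall, 0.12 kg, upright, origin midway between the prong tips. Prongs 6 x 6 x 26 mm centred at x = -9, +9 mm leave a slot 12 mm wide; shaft 24 (x) x 6 (y) up to 42; guard 46 x 40 from 42 to 47; black handle 28 (x) x 18 (y) from 47 to 93: grip across the 18 mm, fingertips just above the guard. Use it with the prong tips about 5 mm above the deck.
- stand: Fixed grey tool stand, block 76 (x) x 66 (y) x 46 mm tall, with an opening 36 (x) x 18 (y) mm right through its middle; origin under its centre. The fork hangs in it with its guard on the block's top, so its origin is 4 mm above the stand's origin; fork x along stand x, either way round.
- tray: Fixed white open tray 150 (x) x 180 (y) x 28 mm tall, walls and floor 4 to 5 mm thick; origin under its centre. It may stand on the left or the right, the tool stand on the other side.
- reagent: Loose glass bottle with cap, 60 mm diameter, 130 mm tall, origin under its centre; leave alone.
- tip_box: Loose blue pipette tip box 90 x 130 x 54 mm tall, origin under its centre; leave alone.
- tissue_box: Loose green tissue box 115 x 210 x 107 mm tall, origin under its centre; leave alone.
Not all that is in view belongs to the job. Leave any green or yellow look-alike of the fork alone.

How it is judged:
On the way:
1. the link pops up at least 5 mm while the forked tool presses on the spring bar (contact force between fork and heater above 2.5 N and z of link in the frame of link_seat above 0.005 m), for 0.05 s.
At the end, for the whole second after the job is handed in: The link rests still inside the tray, its underside's centre within the tray's outline and under 25 mm above the tray's underside; the tool hangs still, upright (0.12 rad), in its stand, within 5 mm of its seated height and 12 mm of the middle (x of link in the frame of tray between -0.075 and 0.075 m and y of link in the frame of tray between -0.09 and 0.09 m and z of link in the frame of tray below 0.025 m and contact force between link and tray above 0.3 N and linear speed of each of link, fork below 0.02 m/s and horizontal distance between fork and stand below 0.012 m and z of fork in the frame of stand between 0 and 0.009 m and angle between fork's own z axis and vertical below 0.12 rad); the robot touches nothing.
It fails at once if the tool presses the bar or the heater with more than 18 N (contact force between fork and heater above 18 N).
It fails at once if the link is forced in its lug (more than 40 N) (contact force between link and heater above 40 N).
It fails at once if the gripper leans on the heater with more than 10 N (contact force between any of the fingers, the arm and heater above 10 N).
It fails at once if a bystander is moved by more than 15 mm (distance of any of reagent, tip_box, tissue_box from where it was at the start of the episode above 0.015 m).
It also fails if it takes over 66 s, if anything falls off the work surface, if the arm or the gripper's body presses on something with over 40 N, if the wrist force passes 120 N, or if a joint passes its speed limit or range.

## Working session

There is one attempt and no reset: what is moved stays moved. The work goes in short steps, Python scripts to look and compute and a shell command to move; the robot and the scene stay as the last step left them, time stands still between calls to the robot, and variables do not carry over. Pictures are saved under pics/ and viewed, at most 10 in all, crops included, and the job is handed in when it is done.

```bash
mkdir -p pics; ls; cat > h.py <<'E'
import numpy as np, cv2
from station import arm
from scipy.spatial.transform import Rotation as Ro
def snap(c,fn=None):
    s=arm.get_state(); im,d=arm.grab_frame(c)
    if fn: cv2.imwrite('pics/'+fn,im[:,:,::-1])
    return s,im,d
def cam2world(c,s):
    k=arm.get_calibration(c)
    if 'mount' in k:
        T=np.eye(4);T[:3,:3]=Ro.from_euler('xyz',s['ee_rot']).as_matrix();T[:3,3]=s['eef_pos']
        return k['mtx'],T@k['mount']
    T=np.eye(4);T[:3,:3]=k['R'];T[:3,3]=k['t'];return k['mtx'],np.linalg.inv(T)
def cloud(c,s,d):
    K,T=cam2world(c,s);v,u=np.mgrid[:480,:640]
    P=np.stack([(u-K[0,2])*d/K[0,0],(v-K[1,2])*d/K[1,1],d],-1)
    W=P@T[:3,:3].T+T[:3,3]; W[d<=0]=np.nan; return W
def proj(c,s,X):
    K,T=cam2world(c,s);p=(np.asarray(X)-T[:3,3])@T[:3,:3]; p=p@K.T; return p[...,:2]/p[...,2:]
E
python3 - <<'E'
from h import *
print(arm.get_state(), arm.hold_point_z)
for c in('scene','side','wrist'):
    s,im,d=snap(c,c+'0.png');W=cloud(c,s,d)
    np.savez(''+c+'0.npz',W=W,im=im)
    if c=='wrist':continue
    for n in('heater','housing','link','fork','stand','tray','reagent','tip_box','tissue_box'):
        for r in arm.trace(n,c)[:3]:
            p=W[r['mask']];p=p[~np.isnan(p[:,0])]
            if r['score']>.3 and len(p):print(c,n,round(r['score'],2),r['extent'],np.median(p,0).round(3),p.min(0).round(3),p.max(0).round(3))
a=cv2.imread('pics/scene0.png');b=cv2.imread('pics/side0.png')
E
```

```text
pics
{'t': 0.0, 'q': array([-1.02287158e+00,  3.59410269e-01,  1.10631243e-02, -3.68140289e-04,
       -1.22409761e+00, -2.88093768e-01]), 'qd': array([ 1.17486161e-03,  8.21296873e-04, -1.33337691e-03,  2.31242543e-03,
        8.84828416e-06, -1.99381089e-03]), 'joint_efforts': array([ 1.04900992e-03, -5.82720709e+01,  2.93060321e+01,  6.99753106e+00,
        6.84678686e-03, -1.65378224e-04]), 'eef_pos': array([ 0.17326898, -0.65187514,  0.22560618]), 'ee_rot': array([ 3.13991382e+00, -1.36598082e-04, -2.88188694e+00]), 'force': array([0.43937466, 0.20874551, 0.24311244]), 'moment': array([-0.00401702, -0.06360785, -0.04665527]), 'gripper_force': 0.0, 'width': 0.0873624542630724} 0.0188
scene heater 0.73 [264.2, 183.0, 129.3, 99.3] [ 0.565 -0.026  0.069] [ 0.408 -0.142 -0.005] [0.676 0.241 0.109]
scene housing 0.59 [264.2, 183.8, 131.7, 101.5] [ 0.565 -0.025  0.069] [ 0.411 -0.142 -0.005] [0.676 0.17  0.109]
scene link 0.65 [349.9, 150.3, 87.2, 46.5] [0.463 0.325 0.005] [ 0.349  0.213 -0.005] [0.564 0.425 0.032]
scene link 0.55 [185.4, 260.3, 26.3, 34.4] [ 0.488 -0.324  0.062] [ 0.4
[... 1548 characters left out ...]
-0.373 -0.003] [ 0.599 -0.295  0.095]
side fork 0.84 [426.1, 185.3, 18.3, 34.4] [ 0.489 -0.417  0.061] [ 0.46  -0.57  -0.001] [ 0.562 -0.316  0.099]
side stand 0.95 [403.8, 212.6, 36.4, 34.5] [ 0.463 -0.286  0.032] [ 0.433 -0.385 -0.003] [ 0.546 -0.277  0.053]
side tray 0.65 [203.2, 347.9, 140.4, 118.2] [0.466 0.325 0.005] [ 0.37   0.206 -0.002] [0.58  0.428 0.033]
side reagent 0.58 [322.7, 167.1, 22.0, 52.2] [ 0.711 -0.273  0.066] [ 0.689 -0.498  0.   ] [ 0.827 -0.257  0.133]
side tip_box 0.86 [134.8, 300.9, 86.5, 70.1] [0.692 0.309 0.042] [ 0.649  0.19  -0.002] [0.797 0.372 0.057]
side tissue_box 0.75 [186.6, 205.8, 95.1, 86.4] [0.764 0.062 0.078] [ 0.728 -0.569 -0.332] [1.365 0.134 0.11 ]
```

```bash
python3 - <<'E'
import cv2,numpy as np
a=cv2.imread('pics/scene0.png')[240:340,130:260];b=cv2.imread('pics/side0.png')[180:340,250:450]
c=cv2.imread('pics/scene0.png')[150:290,255:405]
f=lambda i,w,h:cv2.resize(i,(w,h),interpolation=cv2.INTER_CUBIC)
out=np.vstack([np.hstack([f(a,390,300),f(c,321,300)]),np.hstack([f(b,375,300),f(cv2.imread('pics/wrist0.png'),336,300)])])
cv2.imwrite('pics/m0.png',out)
E
```

```text
(no output)
```

View pics/m0.png

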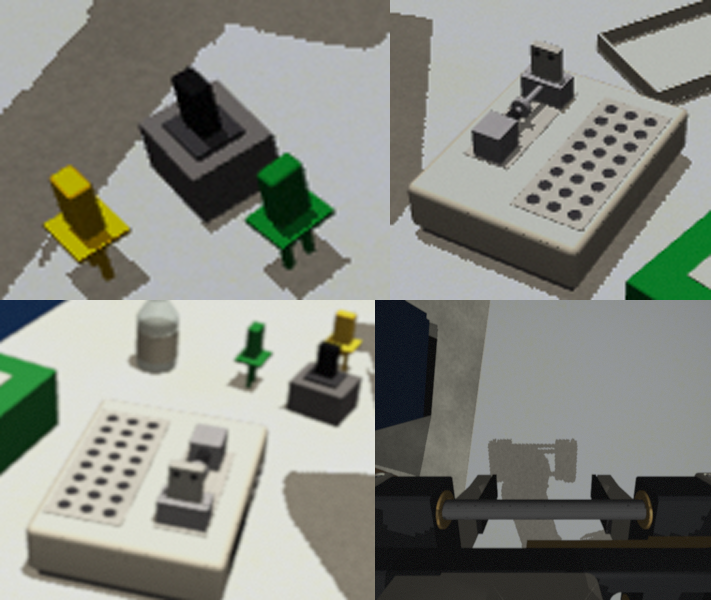

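View pics/scene0.png

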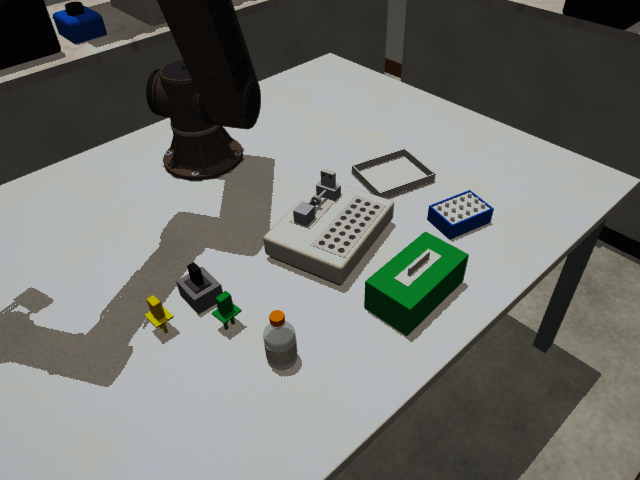

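Candidates for the tool: black fork in grey stand (197,275), green look-alike (227,308), yellow look-alike (158,312). I choose the black one; it sits in the stand at the crop's centre. The link is at (328,185), the tray at (393,173).

```bash
python3 - <<'E'
from h import *
S={c:np.load(c+'0.npz') for c in('scene','side')}
def pts(x0,x1,y0,y1,z0,z1,f=None):
    o=[]
    for c in S:
        W=S[c]['W'].reshape(-1,3);im=S[c]['im'].reshape(-1,3)
        m=(W[:,0]>x0)&(W[:,0]<x1)&(W[:,1]>y0)&(W[:,1]<y1)&(W[:,2]>z0)&(W[:,2]<z1)
        if f is not None:m&=f(im)
        o.append(W[m])
    return o
def rect(n,o):
    for c,p in list(zip(S,o))+[('both',np.vstack(o))]:
        if len(p)>4:
            r=cv2.minAreaRect(p[:,:2].astype(np.float32));print(n,c,len(p),np.round(r[0],4),np.round(r[1],4),round(r[2],1),'z',np.median(p[:,2]).round(4))
rect('deck',pts(.35,.7,-.2,.22,.066,.074))
rect('hous',pts(.40,.6,-.12,.03,.102,.112))
rect('linktop',pts(.40,.6,.03,.12,.132,.145))
rect('link',pts(.40,.6,.03,.12,.106,.145))
rect('pocket',pts(.40,.6,.03,.12,.095,.106))
rect('stand',pts(.41,.56,-.40,-.26,.043,.0485,lambda i:(i.max(1).astype(int)-i.min(1)<25)))
dark=lambda i:(i.max(1).astype(int)-i.min(1)<25)
rect('guard',pts(.41,.56,-.38,-.26,.0495,.054,dark))
rect('handtop',pts(.41,.56,-.38,-.26,.09,.105,dark))
rect('tray',pts(.3,.62,.18,.46,.022,.034))
E
```

```text
deck scene 5322 [0.5394 0.0149] [0.2079 0.2705] 16.7 z 0.0697
deck side 6285 [0.5345 0.0179] [0.2082 0.2733] 16.6 z 0.0708
deck both 11607 [0.5367 0.017 ] [0.2119 0.2762] 16.6 z 0.0704
hous scene 188 [ 0.4944 -0.0181] [0.0372 0.0782] 19.9 z 0.1053
hous side 216 [ 0.4925 -0.0136] [0.0358 0.0791] 16.6 z 0.1061
hous both 404 [ 0.4936 -0.0156] [0.038  0.0835] 18.4 z 0.1058
linktop scene 80 [0.4698 0.073 ] [0.0355 0.0152] 17.2 z 0.1383
linktop side 143 [0.4664 0.0764] [0.0364 0.0168] 15.5 z 0.1393
linktop both 223 [0.4677 0.0751] [0.0382 0.0206] 17.2 z 0.1388
link scene 206 [0.4693 0.0723] [0.0371 0.017 ] 22.7 z 0.127
link side 355 [0.4661 0.0763] [0.0371 0.0168] 15.5 z 0.1274
link both 561 [0.4678 0.0747] [0.0395 0.0209] 15.5 z 0.1273
pocket scene 157 [0.4766 0.0605] [0.0578 0.0515] 29.6 z 0.0994
pocket side 246 [0.4656 0.0774] [0.0547 0.0314] 19.9 z 0.1002
pocket both 403 [0.4718 0.0635] [0.0576 0.0612] 17.5 z 0.1
stand scene 458 [ 0.4765 -0.3179] [0.0669 0.081 ] 87.9 z 0.0456
stand side 261 [ 0.4727 -0.3169] [0.074  0.0781] 87.1 z 0.0461
stand both 719 [ 0.4756 -0.3165] [0.0741 0.0828] 88.1 z 0.0458
guard scene 127 [ 0.484  -0.3204] [0.0411 0.0575] 87.4 z 0.0511
guard side 92 [ 0.4754 -0.3167] [0.048  0.0444] 4.3 z 0.0515
guard both 219 [ 0.4825 -0.3168] [0.0616 0.0469] 1.9 z 0.0513
handtop scene 93 [ 0.4784 -0.3204] [0.0299 0.017 ] 2.0 z 0.0958
handtop side 52 [ 0.4747 -0.3126] [0.0162 0.0286] 82.3 z 0.0954
handtop both 145 [ 0.4771 -0.3181] [0.0303 0.024 ] 10.0 z 0.0957
tray scene 401 [0.4684 0.3189] [0.1866 0.1565] 75.3 z 0.0257
tray side 1357 [0.4655 0.3215] [0.1822 0.1534] 75.2 z 0.0271
tray both 1758 [0.4674 0.3193] [0.1867 0.158 ] 75.0 z 0.0268
```

```bash
cat >> h.py <<'E'
def need(x,y,z,yawdeg):
    s=arm.get_state();R=Ro.from_euler('xyz',s['ee_rot']).as_matrix()
    d=R.T@(np.array([x,y,z])-s['eef_pos'])/.025
    dy=(yawdeg-np.degrees(s['ee_rot'][2])+180)%360-180
    print('rows ->',d.round(2),'turn',round(-dy/5,2),'| now',s['eef_pos'].round(4),np.degrees(s['ee_rot']).round(2),'F',s['force'].round(1),'w',round(s['width'],4),'t',round(s['t'],2))
E
python3 -c "
from h import *
need(.43,-.318,.21,-180)"
```

```text
rows -> [-13.36  10.29   0.66] turn 2.98 | now [ 0.1734 -0.6523  0.2266] [-180.      0.   -165.12] F [0.5 0.2 0.4] w 0.0879 t 1.05
```

```bash
python3 -c "
from h import *
k=arm.get_calibration('wrist');print(k['mount'].round(3),k['mtx'])
s=arm.get_state();print(proj('wrist',s,np.array([[0,0,.05],[0,0,.15],[.06,0,.15],[-.06,0,.15],[0,.05,.15]])@Ro.from_euler('xyz',s['ee_rot']).as_matrix().T+s['eef_pos']))"
```

```text
[[ 0.    -0.959 -0.283  0.076]
 [ 1.    -0.     0.001  0.001]
 [-0.001 -0.283  0.959 -0.158]
 [ 0.     0.     0.     1.   ]] [[351.98133591   0.         321.75647991]
 [  0.         351.98133591 238.20773161]
 [  0.           0.           1.        ]]
[[320.07934575 259.81944767]
 [320.47190036 221.85569008]
 [320.41300498 153.46151292]
 [320.52480593 283.29401144]
 [375.94644209 221.85262109]]
```

```bash
python3 -m crank '[[[-2,1.6,0,0.5],[-4,3.2,0,1],[-6,4.8,0,1.5],[-8,6.4,0,2],[-10,8,0,2.5],[-12,9.5,0.3,3],[-13.4,10.3,0.6,3],[-13.4,10.3,0.6,3],[-13.4,10.3,0.6,3],[-13.4,10.3,0.6,3]]]' 0.4 20
```

```text
t: 2.3
eef_pos: [0.4304, -0.3181, 0.2118]
ee_rot: [-3.141, 0.0, 3.138]
force: [0.4, 0.2, 0.4]
width: 0.0525
gripper_force: 0.0
```

```bash
python3 - <<'E'
from h import *
s,im,d=snap('wrist','w1.png');W=cloud('wrist',s,d)
cv2.imwrite('pics/w1c.png',cv2.resize(im[150:400,180:460,::-1],(560,500)))
X=W.reshape(-1,3)
def rect(n,m):
    p=X[m]
    if len(p)>4:
        r=cv2.minAreaRect(p[:,:2].astype(np.float32));print(n,len(p),np.round(r[0],4),np.round(r[1],4),round(r[2],1),np.median(p,0).round(4))
b=(abs(X[:,0]-.475)<.07)&(abs(X[:,1]+.318)<.055)
rect('stand',b&(X[:,2]>.042)&(X[:,2]<.0485)); rect('guard',b&(X[:,2]>.0495)&(X[:,2]<.055)); rect('hand',b&(X[:,2]>.093)&(X[:,2]<.102))
need(.4765,-.318,.1,-180)
E
```

```text
stand 2925 [ 0.475  -0.3151] [0.0661 0.077 ] 88.4 [ 0.4611 -0.3108  0.0463]
guard 1157 [ 0.4761 -0.317 ] [0.0456 0.0398] 0.3 [ 0.4693 -0.3176  0.0513]
hand 639 [ 0.4759 -0.3168] [0.0281 0.0171] 0.0 [ 0.4752 -0.3168  0.097 ]
rows -> [-1.84  0.02  4.47] turn -0.04 | now [ 0.4304 -0.3183  0.2118] [-1.7999e+02  2.0000e-02  1.7980e+02] F [0.1 0.6 0.2] w 0.0524 t 2.35
```

View pics/w1c.png

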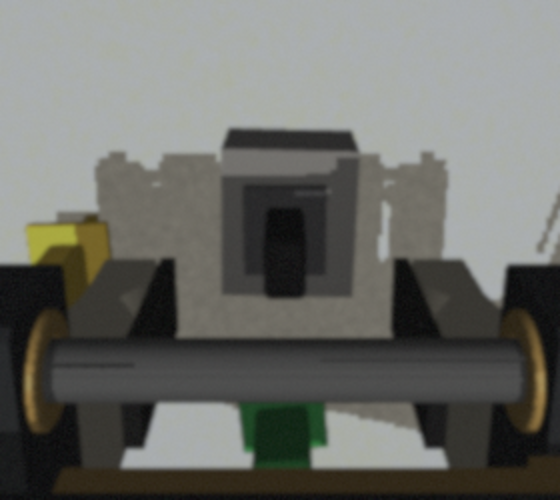

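The crop shows the black tool upright in the grey stand (handle at crop 285,252), yellow left, green below; the handle's centre is at (0.476,-0.317), yaw 0.

```bash
python3 -m crank '[[[-0.9,0.05,0,0],[-1.82,0.05,0.5,0],[-1.82,0.05,2,0],[-1.82,0.05,4,0],[-1.82,0.05,5.4,0],[-1.82,0.05,6,0],[-1.82,0.05,6.28,0],[-1.82,0.05,6.28,0],[-1.82,0.05,6.28,0]]]' && python3 -m crank '[[[0,0,0,0],[0,0,0,0],[0,0,0,0],[0,0,0,0]]]' 1 40
```

```text
t: 3.48
eef_pos: [0.4774, -0.3166, 0.0559]
ee_rot: [-3.141, 0.002, 3.14]
force: [0.3, -0.4, -0.5]
width: 0.0525
gripper_force: 0.0
t: 3.98
eef_pos: [0.4765, -0.3163, 0.0547]
ee_rot: [-3.141, 0.0, 3.14]
force: [-0.0, -0.1, 0.3]
width: 0.0182
gripper_force: 0.4
```

```bash
python3 -m crank '[[[0,0,0,0],[0,0,0,0],[0,0,-0.5,0],[0,0,-1.5,0],[0,0,-3,0],[0,0,-4.5,0],[0,0,-6,0],[0,0,-6.2,0],[0,0,-6.2,0]]]' && python3 -c "
from h import *
need(.539,.043,.21,-163.4)"
```

```text
t: 5.1
eef_pos: [0.4763, -0.316, 0.2099]
ee_rot: [3.141, 0.001, 3.139]
force: [-0.3, 0.1, -1.4]
width: 0.0172
gripper_force: 40.0
rows -> [-2.48 14.37  0.  ] turn -3.35 | now [ 0.4763 -0.316   0.2099] [1.7998e+02 4.0000e-02 1.7987e+02] F [-0.3  0.1 -1.4] w 0.0172 t 5.1
```

```bash
python3 -m crank '[[[-0.3,1.8,0,-0.4],[-0.6,3.6,0,-0.8],[-0.9,5.4,0,-1.3],[-1.3,7.4,0,-1.8],[-1.6,9.4,0,-2.3],[-2,11.4,0,-2.7],[-2.2,13,0,-3],[-2.4,14,0,-3.3],[-2.48,14.37,0,-3.35],[-2.48,14.37,0,-3.35],[-2.48,14.37,0,-3.35]]]' && python3 - <<'E'
from h import *
s,im,d=snap('wrist','w2.png');W=cloud('wrist',s,d);np.savez('w2.npz',W=W,im=im)
cv2.imwrite('pics/w2c.png',cv2.resize(im[60:300,160:480,::-1],(800,600)))
c,sn=np.cos(.29),np.sin(.29);H=np.array([.537,.0165])
L=W.copy();dx=W[...,0]-H[0];dy=W[...,1]-H[1];L[...,0]=c*dx+sn*dy;L[...,1]=-sn*dx+c*dy;L[...,2]-=.07
X=L.reshape(-1,3)*1000;X=X[~np.isnan(X[:,0])]
def st(n,x0,x1,y0,y1,z0,z1):
    p=X[(X[:,0]>x0)&(X[:,0]<x1)&(X[:,1]>y0)&(X[:,1]<y1)&(X[:,2]>z0)&(X[:,2]<z1)]
    if len(p)>4:
        r=cv2.minAreaRect(p[:,:2].astype(np.float32));print(n,len(p),np.round(r[0],1),np.round(r[1],1),round(r[2],1),p.min(0).round(1),p.max(0).round(1),np.median(p,0).round(1))
st('linktop',-80,-20,50,95,61,75);st('pocket',-90,-10,40,95,27,33);st('hous',-90,-10,-70,-10,33,40)
st('rod',-70,-35,28,55,20,30);st('collar',-70,-30,-12,35,28,38)
for y in range(-14,60,3): 
    p=X[(abs(X[:,0]+50)<16)&(abs(X[:,1]-y)<1.5)&(X[:,2]>18)]
    if len(p)>2:print(y,len(p),'x',p[:,0].min().round(1),p[:,0].max().round(1),'z',p[:,2].max().round(1))
need(.5,.0,.2,-163.4)
E
```

```text
t: 6.48
eef_pos: [0.5388, 0.042, 0.2092]
ee_rot: [-3.142, -0.001, -2.852]
force: [0.4, 0.1, -1.5]
width: 0.0177
gripper_force: 40.0
linktop 1233 [-49.1  77.2] [35.6 12.4] 0.1 [-66.9  70.9  61. ] [-31.3  83.4  72.7] [-49.9  76.2  70.6]
pocket 1421 [-48.7  67.8] [49.1 53.4] 89.7 [-75.3  43.2  27. ] [-21.9  92.4  33. ] [-54.2  68.9  30.3]
hous 2771 [-49.  -34.4] [40.2 35.9] 90.0 [-67.  -54.5  33. ] [-31.  -14.3  38.6] [-49.6 -34.   36.1]
rod 359 [-49.1  41.6] [26.7  6.8] 89.9 [-52.6  28.2  22.2] [-45.7  54.9  28.7] [-49.   41.2  25.7]
collar 464 [-49.   12.1] [45.7 20.5] 89.7 [-59.2 -10.8  28. ] [-38.7  34.9  35.9] [-49.2  17.2  31. ]
-14 243 x -65.6 -34.0 z 37.0
-11 63 x -56.2 -42.1 z 30.5
-8 59 x -56.2 -41.9 z 31.2
-5 67 x -56.2 -41.9 z 30.6
-2 67 x -56.2 -42.1 z 30.9
1 64 x -56.1 -42.0 z 31.8
4 61 x -56.2 -42.0 z 30.1
7 63 x -56.2 -42.1 z 30.6
10 41 x -52.5 -45.7 z 27.0
13 38 x -52.5 -45.8 z 27.7
16 92 x -60.5 -37.5 z 35.9
19 128 x -60.5 -37.4 z 35.0
22 128 x -60.5 -37.5 z 35.5
25 39 x -52.5 -45.7 z 28.0
28 39 x -52.5 -45.8 z 27.8
31 40 x -52.6 -45.7 z 27.8
34 40 x -52.5 -45.8 z 28.7
37 40 x -52.5 -45.8 z 27.5
40 40 x -52.5 -45.7 z 27.2
43 40 x -52.5 -45.8 z 27.5
46 40 x -52.5 -45.7 z 27.4
49 40 x -52.5 -45.8 z 27.1
52 40 x -52.5 -45.7 z 27.7
55 39 x -52.5 -45.8 z 27.7
58 40 x -52.4 -45.8 z 27.7
rows -> [ 1.97 -1.16  0.37] turn -0.01 | now [0.5389 0.0419 0.2093] [-1.8000e+02 -3.0000e-02 -1.6344e+02] F [-0.8  0.3 -2.4] w 0.0177 t 6.53
```

View pics/w2c.png

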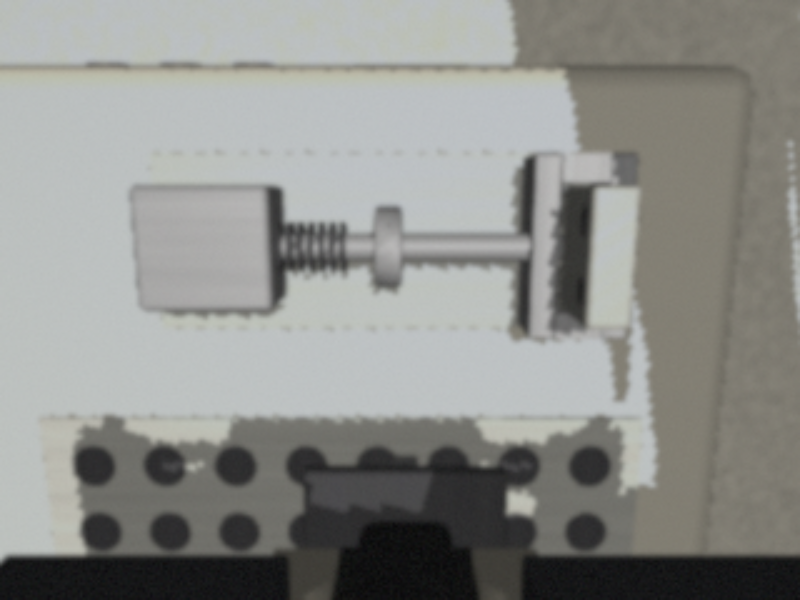

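The crop shows housing (205,248), spring, collar (388,248), bare rod to the pocket (540,245) and the link (612,258). The collar's link-side face is about 23.5 mm and the rod axis -49.1 mm in my heater frame.

```bash
python3 - <<'E'
from h import *
z=np.load('w2.npz');W=z['W'];c,sn=np.cos(.29),np.sin(.29)
dx=W[...,0]-.537;dy=W[...,1]-.0165
x=(c*dx+sn*dy)*1e3;y=(-sn*dx+c*dy)*1e3;h=(W[...,2]-.07)*1e3
m=(abs(x+49)<12)&(h>28.5)&(y>9)&(y<32); print('collar y pct',np.percentile(y[m],[0,2,50,98,100]).round(1))
m=(abs(x+49)<6)&(h>20)&(h<29)&(y>30)&(y<55); 
for a in(32,42,52):
    k=m&(abs(y-a)<4);print('rod x at',a,((x[k].min()+x[k].max())/2).round(2))
# fork guard in tool frame
s=arm.get_state();R=Ro.from_euler('xyz',s['ee_rot']).as_matrix();T=((W-s['eef_pos'])@R)*1e3
k=(abs(T[...,0])<40)&(abs(T[...,1])<24)&(T[...,2]>0)&(T[...,2]<60)
p=T[k];print('fork part',len(p),p.min(0).round(1),p.max(0).round(1),np.median(p,0).round(1))
need(.4812,.0317,.165,-163.4)
E
```

```text
collar y pct [15.6 15.6 19.3 23.  23. ]
rod x at 32 -49.15
rod x at 42 -49.11
rod x at 52 -49.1
fork part 2327 [  5.7 -19.1   0. ] [23.3 21.  51.4] [16.5  1.2  3.6]
rows -> [2.33 0.27 1.77] turn -0.01 | now [0.5389 0.0419 0.2093] [-1.8000e+02 -3.0000e-02 -1.6344e+02] F [-0.8  0.3 -2.4] w 0.0177 t 6.53
```

```bash
python3 -m crank '[[[0.8,0.1,0,0],[1.6,0.2,0,0],[2.32,0.27,0,0],[2.32,0.27,0.6,0],[2.32,0.27,1.3,0],[2.32,0.27,1.77,0],[2.32,0.27,1.77,0],[2.32,0.27,1.77,0]]]' && python3 - <<'E'
from h import *
need(.4812,.0317,.126,-163.4)
s,im,d=snap('side','s3.png');p=proj('side',s,[.48,.03,.1]);print(p);u,v=p.astype(int)
a=cv2.resize(im[v-40:v+40,u-50:u+50,::-1],(500,400),interpolation=cv2.INTER_CUBIC)
cv2.imwrite('pics/s3c.png',a)
E
```

```text
t: 7.52
eef_pos: [0.4821, 0.0328, 0.1655]
ee_rot: [-3.141, 0.0, -2.851]
force: [-0.1, 0.5, -1.5]
width: 0.0179
gripper_force: 40.0
rows -> [ 0.05 -0.03  1.58] turn 0.01 | now [0.4821 0.0328 0.1655] [-1.7999e+02  1.0000e-02 -1.6336e+02] F [-0.1  0.5 -1.5] w 0.0179 t 7.53
[354.10609518 271.02582312]
```

View pics/s3c.png

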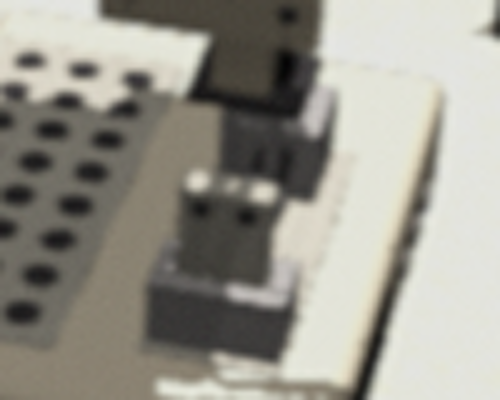

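The side crop shows the fork behind the link (prongs near 255-290,160) in line with the rod; descending in small steps.

```bash
python3 -m crank '[[[0.05,-0.03,0.3,0],[0.05,-0.03,0.5,0],[0.05,-0.03,0.6,0],[0.05,-0.03,0.68,0],[0.05,-0.03,0.72,0],[0.05,-0.03,0.76,0],[0.05,-0.03,0.8,0],[0.05,-0.03,0.84,0],[0.05,-0.03,0.84,0]]]'
```

```text
t: 8.7
eef_pos: [0.4807, 0.0316, 0.1443]
ee_rot: [-3.142, -0.0, -2.851]
force: [1.2, 0.1, -1.5]
width: 0.0176
gripper_force: 40.0
```

```bash
python3 -m crank '[[[0,0,0.15,0],[0,0,0.3,0],[0,0,0.45,0],[0,0,0.6,0],[0,0,0.72,0],[0,0,0.72,0],[0,0,0.72,0]]]'; python3 -c "
from h import *
need(.4812,.0317,.126,-163.4)"
```

```text
t: 9.57
eef_pos: [0.4808, 0.0317, 0.1264]
ee_rot: [-3.142, 0.0, -2.851]
force: [0.2, -0.3, -0.7]
width: 0.0176
gripper_force: 40.0
rows -> [-0.02 -0.    0.02] turn 0.01 | now [0.4808 0.0317 0.1264] [-1.8000e+02  1.0000e-02 -1.6336e+02] F [ 0.2 -0.3 -0.7] w 0.0176 t 9.57
```

```bash
python3 -m crank '[[[0,-0.04,0,0],[0,-0.08,0,0],[0,-0.12,0,0],[0,-0.16,0,0],[0,-0.2,0,0],[0,-0.2,0,0]]]';python3 -m crank '[[[0,-0.02,0,0],[0,-0.04,0,0],[0,-0.04,0,0],[0,-0.04,0,0]]]'
```

```text
t: 10.32
eef_pos: [0.4821, 0.0269, 0.1263]
ee_rot: [3.141, -0.0, -2.851]
force: [0.7, -0.2, -1.2]
width: 0.018
gripper_force: 40.0
t: 10.82
eef_pos: [0.4823, 0.0265, 0.1263]
ee_rot: [3.141, 0.0, -2.851]
force: [-3.1, 5.3, 0.1]
width: 0.0181
gripper_force: 40.0
```

```bash
python3 -m crank '[[[0,-0.04,0,0],[0,-0.08,0,0],[0,-0.12,0,0],[0,-0.16,0,0],[0,-0.16,0,0]]]';python3 -m crank '[[[0,-0.03,0,0],[0,-0.06,0,0],[0,-0.08,0,0],[0,-0.08,0,0],[0,-0.08,0,0]]]'
```

```text
t: 11.45
eef_pos: [0.4834, 0.0229, 0.1263]
ee_rot: [3.14, 0.0, -2.851]
force: [-3.6, 6.8, -0.0]
width: 0.0178
gripper_force: 40.0
t: 12.08
eef_pos: [0.4839, 0.0212, 0.1263]
ee_rot: [3.14, 0.0, -2.851]
force: [-4.5, 8.8, 0.8]
width: 0.0179
gripper_force: 40.0
```

```bash
cat > lk.py <<'E'
from h import *
s,im,d=snap('side');W=cloud('side',s,d);p=W[(abs(W[...,0]-.4677)<.025)&(abs(W[...,1]-.0745)<.012)];print('top z',np.percentile(p[:,2],[95,99]).round(4))
need(.4677,.0751,.17,-163.4)
E
python3 lk.py
```

```text
top z [0.5624 0.5655]
rows -> [ 0.    2.25 -1.74] turn 0.0 | now [0.4839 0.0212 0.1263] [ 1.7990e+02  2.0000e-02 -1.6338e+02] F [-3.9  8.3  1.5] w 0.0176 t 12.12
```

```bash
sed -i "s/&(abs(W\[...,1\]/\&(W[...,2]<.17)&(abs(W[...,1]/" lk.py; python3 lk.py; python3 -m crank '[[[0,-0.03,0,0],[0,-0.06,0,0],[0,-0.08,0,0],[0,-0.08,0,0],[0,-0.08,0,0]]]'; python3 lk.py
```

```text
t: 12.75
eef_pos: [0.4844, 0.0194, 0.1263]
ee_rot: [3.14, 0.0, -2.851]
force: [-3.7, 9.0, 1.3]
width: 0.0179
gripper_force: 40.0  File "lk.py", line 2
    s,im,d=snap('side');W=cloud('side',s,d);p=W[(abs(W[...,0]-.4677)<.025)&(W[...,2]<.17)&(abs(W[...,1](abs(W[...,1]-.0745)<.012)];print('top z',np.percentile(p[:,2],[95,99]).round(4))
                                                                                                                                 ^
SyntaxError: closing parenthesis ']' does not match opening parenthesis '('
  File "lk.py", line 2
    s,im,d=snap('side');W=cloud('side',s,d);p=W[(abs(W[...,0]-.4677)<.025)&(W[...,2]<.17)&(abs(W[...,1](abs(W[...,1]-.0745)<.012)];print('top z',np.percentile(p[:,2],[95,99]).round(4))
                                                                                                                                 ^
SyntaxError: closing parenthesis ']' does not match opening parenthesis '('
```

```bash
sed -i "s/(abs(W\[...,1\](abs/(abs/" lk.py; python3 lk.py
```

```text
top z [0.1417 0.1431]
rows -> [ 0.    2.33 -1.74] turn 0.0 | now [0.4844 0.0194 0.1263] [ 1.7990e+02  2.0000e-02 -1.6338e+02] F [-3.6  7.9  2.1] w 0.0182 t 12.8
```

```bash
python3 -m crank '[[[0,-0.02,0,0],[0,-0.04,0,0],[0,-0.05,0,0],[0,-0.05,0,0],[0,-0.05,0,0]]]'; python3 lk.py
```

```text
t: 13.42
eef_pos: [0.4848, 0.0182, 0.1262]
ee_rot: [3.14, 0.0, -2.851]
force: [-3.4, 8.5, 0.8]
width: 0.0175
gripper_force: 40.0
top z [0.1513 0.1524]
rows -> [ 0.    2.38 -1.75] turn 0.0 | now [0.4848 0.0182 0.1262] [ 1.7989e+02  2.0000e-02 -1.6338e+02] F [-3.6  9.1  0.2] w 0.0179 t 13.47
```

Link popped (top rose 9–10 mm) at ~9 N. Backing off and lifting out.

```bash
python3 -m crank '[[[0,0.12,0,0],[0,0.25,0,0],[0,0.38,0,0],[0,0.5,0,0],[0,0.5,0,0],[0,0.5,-0.4,0],[0,0.5,-0.9,0],[0,0.5,-1.6,0],[0,0.5,-2.6,0],[0,0.5,-3.4,0],[0,0.5,-3.4,0]]]'; python3 -c "
from h import *
need(.4763,-.3161,.21,179.87)"
```

```text
t: 14.85
eef_pos: [0.4826, 0.0293, 0.2137]
ee_rot: [3.141, 0.004, -2.851]
force: [0.5, -0.2, -2.1]
width: 0.0175
gripper_force: 40.0
rows -> [  4.2  -13.17   0.12] turn 3.35 | now [0.4826 0.0293 0.2137] [ 179.98    0.25 -163.36] F [ 0.5 -0.2 -2.1] w 0.0175 t 14.85
```

```bash
python3 -m crank '[[[0.5,-1.6,0,0.4],[1,-3.2,0,0.8],[1.6,-5,0,1.3],[2.2,-7,0,1.8],[2.9,-9,0,2.3],[3.5,-11,0,2.8],[4,-12.5,0.1,3.2],[4.2,-13.17,0.1,3.35],[4.2,-13.17,0.1,3.35],[4.2,-13.17,0.1,3.35]]]'; python3 - <<'E'
from h import *
need(.4763,-.3161,.0555,179.87)
for c in('scene','side'):
    s,im,d=snap(c,'f4%s.png'%c);W=cloud(c,s,d)
    m=(abs(W[...,0]-.476)<.04)&(abs(W[...,1]+.316)<.04)
    for a,b in((.152,.18),(.195,.205)):
        p=W[m&(W[...,2]>a)&(W[...,2]<b)];print(c,a,len(p),np.median(p,0).round(4) if len(p) else '',p[:,1].min().round(4),p[:,1].max().round(4),p[:,0].min().round(4),p[:,0].max().round(4))
    q=W[m&(W[...,2]>.12)];print('low',np.percentile(q[:,2],1))
E
```

```text
t: 16.1
eef_pos: [0.4751, -0.3158, 0.2087]
ee_rot: [3.141, -0.0, 3.14]
force: [0.3, 0.0, -0.8]
width: 0.0181
gripper_force: 40.0
rows -> [-0.05 -0.02  6.13] turn 0.01 | now [ 0.4751 -0.3158  0.2087] [ 1.7998e+02 -1.0000e-02  1.7992e+02] F [ 0.3  0.  -0.8] w 0.0181 t 16.1
scene 0.152 56 [ 0.4855 -0.3184  0.1672] -0.3216 -0.3146 0.4649 0.4908
scene 0.195 111 [ 0.4926 -0.3189  0.2035] -0.3377 -0.2978 0.4558 0.5009
low 0.18011246126782782
side 0.152 57 [ 0.4672 -0.3139  0.171 ] -0.3208 -0.3055 0.461 0.4857
side 0.195 46 [ 0.4649 -0.2974  0.2033] -0.3304 -0.2939 0.4493 0.4956
low 0.1720734243881733
```

```bash
python3 -m crank '[[[-0.05,-0.02,1.5,0],[-0.05,-0.02,3.4,0],[-0.05,-0.02,4,0],[-0.05,-0.02,4.5,0],[-0.05,-0.02,5,0],[-0.05,-0.02,5.5,0],[-0.05,-0.02,5.9,0],[-0.05,-0.02,6.08,0],[-0.05,-0.02,6.08,0],[-0.05,-0.02,6.08,0]]]'
```

```text
t: 17.45
eef_pos: [0.4767, -0.3172, 0.0572]
ee_rot: [-3.141, 0.0, 3.14]
force: [-0.1, -0.1, -1.0]
width: 0.018
gripper_force: 40.0
```

```bash
python3 -m crank '[[[0,0,0.06,0],[0,0,0.08,0],[0,0,0.08,0],[0,0,0.08,0]]]'; python3 -m crank '[[[0,0,0,0],[0,0,0,0],[0,0,0,0],[0,0,0,0]]]' 0.4; python3 -m crank '[[[0,0,-0.6,0],[0,0,-2,0],[0,0,-4.2,0],[0,0,-6,0],[0,0,-6,0],[1.84,0,-6.2,0],[1.84,0,-6.2,0],[1.84,0,-6.2,0]]]'; python3 - <<'E'
from h import *
s,im,d=snap('wrist','w5.png');X=cloud('wrist',s,d).reshape(-1,3)
b=(abs(X[:,0]-.475)<.07)&(abs(X[:,1]+.318)<.055)
for n,l,h in(('guard',.0495,.055),('hand',.093,.102)):
    p=X[b&(X[:,2]>l)&(X[:,2]<h)];r=cv2.minAreaRect(p[:,:2].astype(np.float32));print(n,len(p),np.round(r[0],4),np.round(r[1],4),round(r[2],1),np.median(p,0).round(4))
need(.525,.092,.235,-163.4)
E
```

```text
t: 17.95
eef_pos: [0.4764, -0.317, 0.0549]
ee_rot: [-3.142, 0.0, 3.14]
force: [0.6, 0.5, -0.2]
width: 0.0178
gripper_force: 40.0
t: 18.45
eef_pos: [0.4764, -0.317, 0.0548]
ee_rot: [-3.142, 0.0, 3.14]
force: [-0.2, 0.5, 0.7]
width: 0.0504
gripper_force: 0.0
t: 19.45
eef_pos: [0.4304, -0.317, 0.2102]
ee_rot: [-3.141, 0.001, 3.139]
force: [-0.0, 0.2, 0.4]
width: 0.0524
gripper_force: 0.0
guard 1169 [ 0.4766 -0.3159] [0.0466 0.0397] 0.4 [ 0.4696 -0.3155  0.0513]
hand 653 [ 0.4763 -0.316 ] [0.0288 0.0176] 0.3 [ 0.4748 -0.3156  0.097 ]
rows -> [-3.74 16.37 -1.  ] turn -3.34 | now [ 0.4307 -0.317   0.21  ] [-1.7999e+02  2.0000e-02  1.7989e+02] F [ 0.7  0.  -0.2] w 0.0523 t 19.5
```

```bash
python3 -m crank '[[[-0.4,1.8,0,-0.3],[-0.8,3.6,-0.2,-0.7],[-1.2,5.4,-0.4,-1.1],[-1.6,7.2,-0.6,-1.5],[-2,9,-0.8,-2],[-2.5,11,-1,-2.4],[-3,13,-1,-2.8],[-3.4,15,-1,-3.1],[-3.74,16.37,-1,-3.34],[-3.74,16.37,-1,-3.34],[-3.74,16.37,-1,-3.34]]]'; python3 - <<'E'
from h import *
s,im,d=snap('wrist','w6.png');X=cloud('wrist',s,d).reshape(-1,3)
p=X[(abs(X[:,0]-.468)<.04)&(abs(X[:,1]-.075)<.03)&(X[:,2]>.147)&(X[:,2]<.157)]
r=cv2.minAreaRect(p[:,:2].astype(np.float32));print(len(p),np.round(r[0],4),np.round(r[1],4),round(r[2],1),np.median(p,0).round(4))
need(r[0][0],r[0][1],.18,-163.4); need(r[0][0],r[0][1],.115,-163.4)
E
```

```text
t: 20.88
eef_pos: [0.5247, 0.0923, 0.2343]
ee_rot: [-3.141, -0.001, -2.852]
force: [-0.1, -0.5, -0.1]
width: 0.0528
gripper_force: 0.0
977 [0.4679 0.0776] [0.0358 0.0117] 16.7 [0.4673 0.0775 0.1512]
rows -> [2.34 0.1  2.18] turn -0.0 | now [0.5247 0.0919 0.2345] [-1.7999e+02 -5.0000e-02 -1.6342e+02] F [0.4 0.1 0.2] w 0.0525 t 20.93
rows -> [2.34 0.1  4.78] turn -0.0 | now [0.5247 0.0919 0.2345] [-1.7999e+02 -5.0000e-02 -1.6342e+02] F [0.4 0.1 0.2] w 0.0525 t 20.93
```

```bash
python3 -m crank '[[[0.8,0.02,0,0],[1.6,0.04,0,0],[2.34,0.06,0.3,0],[2.34,0.06,1,0],[2.34,0.06,2,0],[2.34,0.06,3,0],[2.34,0.06,4,0],[2.34,0.06,4.5,0],[2.34,0.06,4.7,0],[2.34,0.06,4.7,0],[2.34,0.06,4.7,0]]]' && python3 -m crank '[[[0,0,0,0],[0,0,0,0],[0,0,0,0],[0,0,0,0],[0,0,0,0],[0,0,0,0]]]' 1 25
```

```text
t: 22.3
eef_pos: [0.4688, 0.0771, 0.1181]
ee_rot: [3.141, 0.001, -2.852]
force: [1.6, 0.2, 0.2]
width: 0.0524
gripper_force: 0.0
t: 23.05
eef_pos: [0.4682, 0.0769, 0.1173]
ee_rot: [3.142, -0.0, -2.852]
force: [-0.7, 0.9, 0.6]
width: 0.0119
gripper_force: 25.0
```

```bash
python3 -m crank '[[[0,0,-0.1,0],[0,0,-0.2,0],[0,0,-0.3,0],[0,0,-0.45,0],[0,0,-0.6,0],[0,0,-0.8,0],[0,0,-1.2,0],[0,0,-2,0],[0,0,-2.8,0],[0,0,-2.8,0]]]'; python3 - <<'E'
from h import *
s,im,d=snap('side','s7.png');u,v=proj('side',s,[.468,.077,.15]).astype(int)
cv2.imwrite('pics/s7c.png',cv2.resize(im[v-45:v+60,u-70:u+70,::-1],(560,420)))
need(.465,.30,.20,-163.4)
E
```

```text
t: 24.3
eef_pos: [0.4694, 0.0774, 0.1894]
ee_rot: [3.141, 0.004, -2.852]
force: [0.8, 0.5, -1.9]
width: 0.0117
gripper_force: 25.0
rows -> [-2.41  8.59 -0.46] turn -0.0 | now [0.4686 0.0771 0.1881] [ 1.7996e+02  1.2000e-01 -1.6342e+02] F [-0.2  0.5 -1.2] w 0.0122 t 24.35
```

View pics/s7c.png

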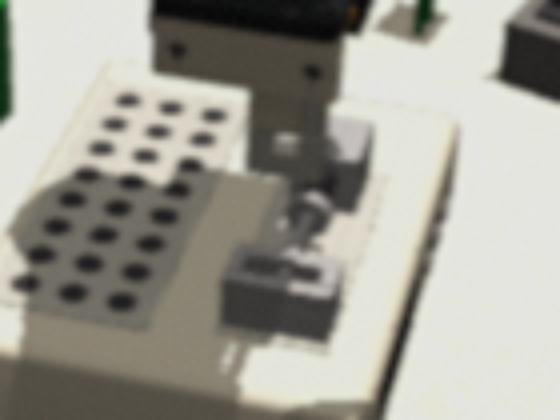

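The link hangs cleanly in the gripper (crop 288,150), clear of the empty pocket (280,270). To the tray.

```bash
python3 -m crank '[[[-0.4,1.4,-0.2,0],[-0.9,3,-0.4,0],[-1.5,5,-0.4,0],[-2,7,-0.4,0],[-2.5,8.5,-0.4,0],[-2.7,9.32,-0.4,0],[-2.7,9.32,0,0],[-2.7,9.32,2,0],[-2.7,9.32,4,0],[-2.7,9.32,5.2,0],[-2.7,9.32,5.2,0],[-2.7,9.32,5.2,0]]]'; python3 -c "
from h import *
need(.467,.32,.0375,-163.4)"
```

```text
t: 25.85
eef_pos: [0.467, 0.3193, 0.0583]
ee_rot: [3.141, 0.001, -2.852]
force: [0.3, 0.4, -0.1]
width: 0.0117
gripper_force: 25.0
rows -> [-0.01  0.03  0.83] turn -0.01 | now [0.467  0.3193 0.0583] [ 1.7998e+02  5.0000e-02 -1.6343e+02] F [ 0.3  0.4 -0.1] w 0.0117 t 25.85
```

```bash
python3 -m crank '[[[0,0,0.3,0],[0,0,0.55,0],[0,0,0.68,0],[0,0,0.74,0],[0,0,0.77,0],[0,0,0.8,0],[0,0,0.8,0],[0,0,0.8,0]]]'
```

```text
t: 26.85
eef_pos: [0.4665, 0.3195, 0.0374]
ee_rot: [3.142, 0.0, -2.852]
force: [0.1, 0.5, -1.1]
width: 0.0119
gripper_force: 25.0
```

```bash
for i in 1 2; do python3 -m crank '[[[0,0,0.04,0],[0,0,0.04,0],[0,0,0.04,0]]]' | grep -E "pos|^force"; done
```

```text
eef_pos: [0.4665, 0.3195, 0.0364]
force: [-0.3, -0.3, -1.5]
eef_pos: [0.4665, 0.3195, 0.0363]
force: [-2.3, -1.4, 8.8]
```

Contact with the tray floor; release and retreat.

```bash
python3 -m crank '[[[0,0,-0.03,0],[0,0,-0.03,0]]]' | grep -E "pos|^force"; python3 -m crank '[[[0,0,0,0],[0,0,0,0],[0,0,0,0],[0,0,0,0],[0,0,-0.3,0],[0,0,-1.2,0],[0,0,-2.5,0],[0,0,-4.5,0],[0,0,-6,0],[0,0,-6,0],[0,0,-6,0],[0,0,-6,0]]]' 0.4; python3 - <<'E'
from h import *
s,im,d=snap('side','s8.png');a=im
s2,im2,d2=snap('scene','c8.png');W=cloud('side',s,d)
p=W[(abs(W[...,0]-.467)<.05)&(abs(W[...,1]-.32)<.06)&(W[...,2]>.01)&(W[...,2]<.12)];print(p.min(0),p.max(0),np.median(p,0))
cv2.imwrite('pics/m8.png',np.hstack([cv2.resize(a[180:480,180:460,::-1],(400,428)),cv2.resize(im2[130:350,130:450,::-1],(400,428))]))
E
```

```text
eef_pos: [0.4665, 0.3195, 0.0363]
force: [-2.6, -0.5, 4.9]
t: 29.35
eef_pos: [0.4659, 0.3189, 0.185]
ee_rot: [-3.141, -0.002, -2.852]
force: [-0.3, 0.8, -0.6]
width: 0.053
gripper_force: 0.0
[0.44457194 0.30620324 0.01002806] [0.48284344 0.33083167 0.07327386] [0.46133311 0.32292088 0.0473092 ]
```

View pics/m8.png

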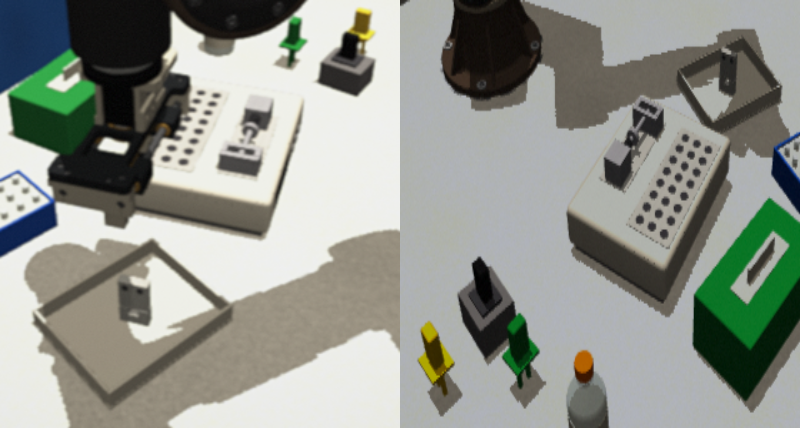

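The link stands at rest in the tray (135,300 left; 728,72 right), the fork hangs in its stand, and the bystanders have not moved. Handing in.

```bash
python3 -c "
from station import arm
print(arm.job_done())"
```

```text
the job is handed in; nothing more can be done
None
```

The job is handed in (no verdict came back): the link popped free at about 9–10 N on the collar, the forked tool hangs back in its stand, and the link rests in the white tray, standing upright rather than lying flat.

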